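Refit the keyed drive pulley of the carton taper

ROBOT

A 6-joint arm with a two-finger parallel gripper is mounted at the origin on the work surface. World frame = base frame: x ahead of the robot, y to its left, z up, the work surface at z = 0. Lengths are in m, angles in rad, forces in N, time in s.
With the tool pointing down it reaches from about 0.375 to 0.75 m from the base axis. Payload 9 kg.
Tool frame: the origin (TCP) lies between the finger pads; the fingertips stand 11 mm ahead of it and the grasp point (between the pads) lies 8 mm behind it; z points along the fingers, y is the line along which they close (so a half turn about z gives the same grasp; the last joint's range is limited). The gripper opens to 85 mm and grips with 20 to 120 N. Pads are 22 mm wide; open, the fingers measure 114 mm over their backs; the gripper's body (76 mm by 85 mm) begins 54 mm behind the grasp point. The pads swing forward as they close: fully open they stand 13 mm farther back than shut.
Start: joints at [-1.524, 0.104, 0.097, 1.564, 0, 1.353], TCP at [0.157, -0.579, 0.242] pointing down, gripper open.
Joint ranges: [-2.99, 2.99], [-0.84, 1.86], [-1.1, 1.16], [-1.84, 2.11], [-1.51, 1.56], [-3.14, 3.14]. Speed limits (rad/s): [2.22, 2.22, 2.57, 3.14, 3.14, 3.14].

INTERFACE

Orientations are given as a unit quaternion [w, x, y, z].
In Python, from cell import arm gives the robot as it stands. The module is installed in compiled form; this text tells all that it offers.
- The arm moves only by the shell command python3 -m inch 'ROWS'. ROWS is JSON, a list of rows, each a list of 5 numbers: the shift along the world's x, y, z normalised to -1 to 1, where 1 is 0.03 m, then the turn about the world's z normalised to -1 to 1, where 1 is 30 degrees, then the finger opening in mm, from 0 to 85.4. A call has 1 to 12 rows; each row shifts and turns the commanded pose from where the row before left it; what a row does not reach is not made up. A row lasts 1/8 s, in which the tool goes at most 62.5 mm and 10.7 degrees, less where a joint would pass 70% of its speed; a pose out of reach is approached as far as the arm can. A call with a number of a shift or a turn outside -1 to 1 is refused whole. A call with a gripper value outside its range is refused whole. The fingers move at their own pace and stop on an object; the grip force is fixed at half the most. Time passes only in rows, so rows that do not move let the fingers close. It gives the time, the measured TCP pose, the force, the opening and the grip force at its end, in the units of the state.
- arm.state(): the state, without advancing time (a new reading comes with each control period).
- arm.snapshot(name): name is "side" or "top" or "wrist"; returns a dict with "frame" (384x512x3 uint8, red, green, blue), "range_z" (384x512 float32, m along the optical axis (not along the pixel's ray), 0 where there is no reading), "mtx" (3x3 intrinsics, pixels), "view" (4x4, takes a point from world to camera coordinates); the wrist camera has in their place "mount" (4x4, takes a point from camera to tool coordinates, whose origin is the TCP and whose axes are the flange's). Camera axes: x right, y down, z forward; pixel columns grow to the right and rows downward; lengths in m; the calibration is good to about 2 mm. A picture is of the moment at which its call begins: read the wrist's pose just before it.
- arm.close_job(): hands the job in; it is judged then, once.
The state is a dict: "time_s": time; "joint_positions": joint angles; "joint_vel": joint speeds; "effort": joint torques, N m; "tcp_pos": TCP position; "orientation": TCP orientation; "ft_force": force on the tool from outside, world axes, zero at the start; "ft_torque": the same for the moment, N m; "gripper_width": finger opening in m; "grip_force": force on a finger pad.
Only numpy, scipy, OpenCV 4.12 (cv2) and the standard library are available. Lean on these libraries where they do the work, as an engineer would, in place of code of your own. Each camera call takes 0.05 s, during which the arm holds its last target. There are 200 camera calls.

TASK

Put the green drive pulley back on the upright shaft of the grey drive unit, boss upwards: slide it on until it rests on the key, turn it gently until its keyway drops over the key, and bring it down fully home on the shoulder, then let go. Do not force it against the key, and leave the other things on the bench alone.

Things in the scene. Friction and masses are not known exactly. Their poses are not given: they have to be found in the camera images.
- pulley: Loose green pulley with black tread, 0.25 to 0.45 kg, lying boss upwards: a disc 64 mm in diameter, 20 mm high, and on it a round boss (see its point). A 19.5 mm bore runs through, with a keyway 8.5 mm wide, open at both ends, reaching out to 16.5 mm from the axis. Origin: centre of the underside; z up the bore; x along the keyway, which a yellow mark on the disc also shows.
- boss (a point): Centre of the top of the pulley's boss, 50 mm above its underside. The boss, 40 mm in diameter and 30 mm high, is the place to grip.
- drive: Fixed grey drive unit: a housing 140 x 140 mm, 55 mm high, with a black motor standing out 90 mm on its +x side, no higher. A steel spindle stands up in its middle (see the points seat and shaft_end). Pulley and spindle must not press on each other with more than 60 N. Origin: centre of the housing's underside, at bench level; z up.
- seat (a point): On the spindle's axis at the top of its shoulder (40 mm in diameter), 61 mm above the bench, where the centre of the pulley's underside belongs. Axes as the drive unit's. A brass key 7 mm wide stands out from the shaft to 15 mm from the axis and reaches from the shoulder to 18 mm above it.
- key_top (a point): On the spindle's axis at the height of the key's top, 18 mm above the shoulder; from here up the shaft is plain, so the pulley can rest on the key and be turned. The brake holds the spindle as it stopped: the key points 0.2 to 1.5 rad anticlockwise (from above) of the drive unit's x axis, not measured closer. The keyway passes it within about 0.1 rad.
- shaft_end (a point): Top end of the shaft, on its axis, 54 mm above the shoulder. The shaft is 18 mm in diameter; its last 9 mm taper to 9 mm.
- old_roller: Bystander: old grey roller, 62 mm in diameter, 44 mm high, with a black dot on top and no through bore. Origin: centre of its underside.
- collar: Bystander: steel ring 34 mm in diameter, 12 mm high. Origin: centre of its underside.
- hex_key: Bystander: L-shaped dark hex key 90 x 30 mm, 5 mm thick, lying flat. Origin: under the middle of the long leg, which lies along x.
- tape_roll: Bystander: roll of green tape, 110 mm in diameter, 50 mm high. Origin: centre of its underside.
- tape_gun: Bystander: red tape gun with a green roll and a blue handle, about 240 mm long and 125 mm high. Origin: under the middle of its black foot; the handle points along -x.
- carton: Bystander: closed cardboard box 220 x 170 mm, 120 mm high, with green tape. Origin: centre of its underside.

How it is judged:
On the way, in this order (a step that is already met when the one before it is completed fails the run):
1. the pulley is threaded on the shaft, above the shoulder (z of pulley in the frame of seat between 0.006 and 0.038 m and horizontal distance between pulley and seat below 0.004 m and angle between pulley's own z axis and vertical below 0.15 rad), for 0.2 s.
2. the pulley has dropped over the key and is home on the shoulder (z of pulley in the frame of seat below 0.0025 m and horizontal distance between pulley and seat below 0.003 m and angle between pulley's own z axis and vertical below 0.06 rad), for 0.2 s.
At the end, for the whole second after the job is handed in: The pulley sits on the shaft boss upwards with its keyway over the key, its underside within 2.5 mm of the shoulder, centred within 3 mm, tilted less than 0.06 rad, at rest and let go (all of step 2 and linear speed of pulley below 0.02 m/s); the robot touches nothing.
It fails at once if the pulley is forced against the drive unit or its key with more than 60 N (contact force between pulley and drive above 60 N).
It fails at once if one of the listed bystanders is moved by more than 25 mm (distance of any of old_roller, collar, hex_key, tape_roll, tape_gun, carton from where it was at the start of the episode above 0.025 m).
It also fails if it takes over 64 s, if anything falls off the work surface, if the arm or the gripper's body presses on something with over 40 N, if the wrist force passes 120 N, or if a joint passes its speed limit or range.

## Working session

There is one attempt and no reset: what is moved stays moved. The work goes in short steps, Python scripts to look and compute and a shell command to move; the robot and the scene stay as the last step left them, time stands still between calls to the robot, and variables do not carry over. Pictures are saved under pics/ and viewed, at most 10 in all, crops included, and the job is handed in when it is done.

```bash
mkdir -p pics
cat > h.py <<'E'
import numpy as np, cv2
from cell import arm
def world(s,st=None):
    d=s["range_z"];h,w=d.shape;K=s["mtx"]
    u,v=np.meshgrid(np.arange(w),np.arange(h))
    P=np.stack([(u-K[0,2])/K[0,0]*d,(v-K[1,2])/K[1,1]*d,d,np.ones_like(d)],-1)
    if "view" in s: T=np.linalg.inv(s["view"])
    else:
        from scipy.spatial.transform import Rotation as R
        T=np.eye(4);q=st["orientation"];T[:3,:3]=R.from_quat([q[1],q[2],q[3],q[0]]).as_matrix();T[:3,3]=st["tcp_pos"];T=T@s["mount"]
    W=(P@T.T)[...,:3];W[d==0]=np.nan
    return W
def save(s,n): cv2.imwrite("pics/"+n,s["frame"][...,::-1])
E
python3 - <<'E'
from h import *
for n in("top","side"):
    s=arm.snapshot(n);save(s,n+".png");np.save(n+".npy",world(s));np.save(n+"f.npy",s["frame"])
st=arm.state();print(st["tcp_pos"],st["orientation"],st["ft_force"],st["gripper_width"])
E
```

```text
[ 0.15701538 -0.57880859  0.24160314] [-5.85560121e-04  9.91248510e-01  1.32007749e-01  5.36820109e-05] [ 0.25519564 -0.50082028 -0.48576715] 0.08527914358629039
```

View pics/top.png

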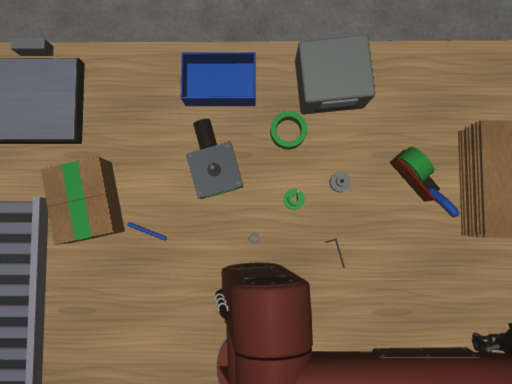

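View pics/side.png

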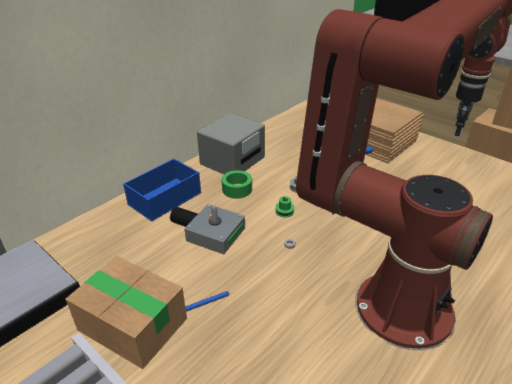

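The top view shows the pulley at (294,199), the spindle at (214,170) with the motor at (205,133), the grey roller at (340,181), the collar at (254,238) and the tape roll at (288,130). Next I measure the pulley and the drive.

Run:
```python
from h import *
W=np.load("top.npy");f=np.load("topf.npy")
def reg(u0,u1,v0,v1): return W[v0:v1,u0:u1].reshape(-1,3),f[v0:v1,u0:u1].reshape(-1,3).astype(int)
p,c=reg(278,312,184,215)
for lo,hi in((.044,.056),(.014,.026)):
    m=(p[:,2]>lo)&(p[:,2]<hi); (cx,cy),r=cv2.minEnclosingCircle(p[m][:,:2].astype(np.float32)); print("pulley",m.sum(),p[m].mean(0),cx,cy,r)
y=(c[:,0]>150)&(c[:,1]>120)&(c[:,2]<90)&(p[:,2]>.01); print("yellow",y.sum(),p[y].mean(0), c[y][:3])
p,c=reg(180,250,135,205)
m=(p[:,2]>.05)&(p[:,2]<.058); rr=cv2.minAreaRect(p[m][:,:2].astype(np.float32)); print("housing",m.sum(),rr,p[m].mean(0))
m=p[:,2]>.085; print("shaft",m.sum(),p[m].mean(0),p[:,2].max(),p[m].min(0),p[m].max(0))
for n,b in dict(roller=(325,356,168,196),collar=(245,263,230,247),tape=(268,310,108,152)).items():
    p,c=reg(*b); m=p[:,2]>.008; print(n,p[m].min(0),p[m].max(0))
a=cv2.resize(f[130:215,180:320],None,fx=5,fy=5,interpolation=cv2.INTER_CUBIC);cv2.imwrite("pics/c1.png",a[...,::-1])
```

```text
pulley 101 [ 0.49726369 -0.10737216  0.04943954] 0.4978610873222351 -0.10818962752819061 0.02006916143000126
pulley 190 [ 0.49616378 -0.10702218  0.01933097] 0.4973336458206177 -0.10790502279996872 0.031791944056749344
yellow 3 [ 0.52216171 -0.12051479  0.01991751] [[159 165  57]
 [154 166  56]
 [153 169  56]]
housing 1772 ((0.6032512784004211, 0.13658905029296875), (0.18138958513736725, 0.1392221450805664), 16.03180503845215) [0.58763288 0.13285668 0.05400673]
shaft 34 [0.58238062 0.13020348 0.10842776] nan [0.57452705 0.12314555 0.08769686] [0.59204062 0.13993087 0.12113437]
roller [ 0.52072338 -0.27890548  0.00851305] [ 0.58196026 -0.21705985  0.05242195]
collar [ 0.36399506 -0.00357181  0.0091006 ] [0.39423119 0.02674494 0.01917745]
tape [ 0.65266959 -0.1574749   0.00800934] [ 0.78001762 -0.03626552  0.08036473]
```

View pics/c1.png

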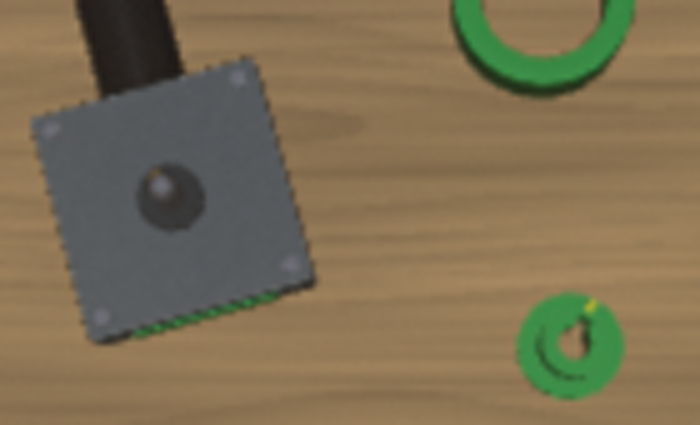

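```bash
python3 -m inch '[[0.7,0.98,0,0.07,85],[0.7,0.98,0,0.07,85],[0.7,0.98,0,0.07,85],[0.7,0.98,0,0.07,85],[0.7,0.98,0,0.07,85],[0.7,0.98,0,0.07,85],[0.7,0.98,0,0.07,85],[0.7,0.98,0,0.07,85],[0.7,0.98,0,0.07,85],[0.7,0.98,0,0.07,85],[0.7,0.98,0,0.07,85],[0.7,0.98,0,0.07,85]]'; python3 -m inch '[[0.7,0.98,0,0,85],[0.7,0.98,0,0,85],[0.7,0.98,0,0,85],[0.8,0.98,0,0,85],[0,0,0,0,85],[0,0,0,0,85]]'
python3 - <<'E'
from h import *
st=arm.state();s=arm.snapshot("wrist");save(s,"w1.png");print(st["joint_positions"],st["tcp_pos"],st["orientation"]);W=world(s,st);np.save("w1.npy",W)
z=W[...,2];m=(z>.044)&(z<.056)&(np.hypot(W[...,0]-.4975,W[...,1]+.108)<.03);p=W[m];print(p.mean(0),cv2.minEnclosingCircle(p[:,:2].astype(np.float32)))
m=(z>.014)&(z<.026)&(np.hypot(W[...,0]-.4975,W[...,1]+.108)<.04);p=W[m];print(p.mean(0),cv2.minEnclosingCircle(p[:,:2].astype(np.float32)))
f=s["frame"].astype(int);y=m&(f[...,0]>130)&(f[...,2]<100);print(y.sum(),W[y].mean(0))
E
```

```text
time_s: 1.6
tcp_pos: [0.4095, -0.2252, 0.2421]
orientation: [-0.0, 0.938, 0.346, -0.0]
ft_force: [0.4, -0.3, -0.5]
gripper_width: 0.0853
grip_force: 0.0
time_s: 2.35
tcp_pos: [0.4957, -0.1088, 0.242]
orientation: [-0.0, 0.939, 0.345, -0.0]
ft_force: [0.3, -1.0, -0.3]
gripper_width: 0.0847
grip_force: 0.0
[-4.74013696e-01 -1.77516804e-01 -1.78613451e-01  1.57036582e+00
 -3.34221433e-04  1.96253716e+00] [ 0.49574124 -0.10877776  0.24199893] [-1.31795360e-04  9.38505235e-01  3.45264805e-01 -3.48554650e-04]
[ 0.4973364  -0.10715856  0.05023122] ((0.4974423050880432, -0.10774967819452286), 0.020221145823597908)
[ 0.502161   -0.10405528  0.0205729 ] ((0.49734917283058167, -0.10778672248125076), 0.03224550187587738)
37 [ 0.52125698 -0.11996733  0.02119892]
```

View pics/w1.png

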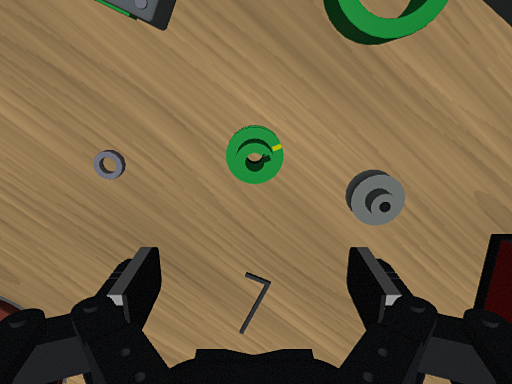

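The wrist view shows the pulley at (255,155) with its yellow mark at (277,148). Both measurements agree: centre (0.4974, -0.1077), keyway at -27°. I'll look at the spindle from close by before grasping.

```bash
python3 -m inch '[[0.32,0.89,0,0,85],[0.32,0.89,0,0,85],[0.32,0.89,0,0,85],[0.32,0.89,0,0,85],[0.32,0.89,0,0,85],[0.32,0.89,0,0,85],[0.32,0.89,0,0,85],[0.32,0.89,0,0,85],[0.32,0.89,0,0,85],[0,0,0,0,85],[0,0,0,0,85]]'
python3 - <<'E'
from h import *
st=arm.state();s=arm.snapshot("wrist");print(st["joint_positions"],st["tcp_pos"]);W=world(s,st);np.save("w2.npy",W);np.save("w2f.npy",s["frame"])
z=W[...,2];r=np.hypot(W[...,0]-.582,W[...,1]-.130)
C=lambda m:(m.sum(),W[m].mean(0),cv2.minEnclosingCircle(W[m][:,:2].astype(np.float32)))
m=(abs(z-.061)<.003)&(r<.03);print("shoulder",C(m))
m=(abs(z-.079)<.0025)&(r<.025);print("keytop",C(m))
m=(z>.112)&(r<.03);print("end",C(m))
m=(z>.085)&(z<.104)&(r<.03);print("shaft",C(m))
m=(abs(z-.055)<.003)&(r<.11);print("housing",cv2.minAreaRect(W[m][:,:2].astype(np.float32)))
f=s["frame"].astype(int);y=(f[...,0]-f[...,2]>40)&(r<.03)&(z>.063);print("brass",C(y))
save(s,"w2.png");v,u=np.argwhere(r<.05).mean(0).astype(int);print(u,v)
a=cv2.resize(s["frame"][max(0,v-60):v+60,u-70:u+70],None,fx=5,fy=5,interpolation=cv2.INTER_CUBIC);cv2.imwrite("pics/c2.png",a[...,::-1])
E
```

```text
time_s: 3.78
tcp_pos: [0.5823, 0.1305, 0.2423]
orientation: [0.0, 0.939, 0.345, -0.0]
ft_force: [-0.0, -0.4, 0.2]
gripper_width: 0.0849
grip_force: 0.0
[ 1.75334615e-03  9.45015855e-02  8.69954247e-02  1.56359070e+00
 -4.09921462e-04  2.43960667e+00] [0.58227694 0.13050131 0.24226254]
shoulder (np.int64(726), array([0.58646277, 0.13460732, 0.06153361]), ((0.5832605957984924, 0.13191819190979004), 0.02016744762659073))
keytop (np.int64(75), array([0.59198783, 0.13816011, 0.07942446]), ((0.5881898403167725, 0.13777147233486176), 0.009362396784126759))
end (np.int64(6681), array([0.59115849, 0.13781298, 0.30822245]), ((0.5926820635795593, 0.13880930840969086), 0.026381272822618484))
shaft (np.int64(92), array([0.58849913, 0.13632644, 0.09545657]), ((0.583553671836853, 0.13205553591251373), 0.008976563811302185))
housing ((0.6020764112472534, 0.13715888559818268), (0.177413210272789, 0.13970300555229187), 15.708324432373047)
brass (np.int64(80), array([0.59356714, 0.13908149, 0.08584312]), ((0.5930349826812744, 0.13743606209754944), 0.019265830516815186))
253 290
```

View pics/c2.png

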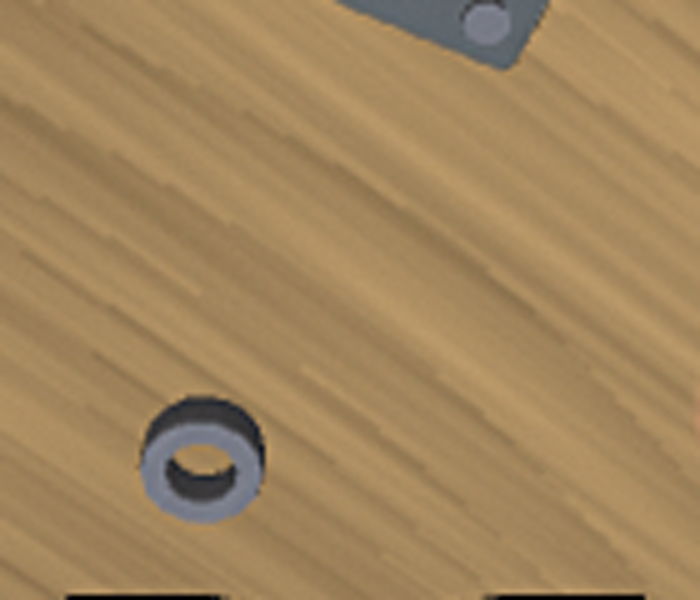

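That crop missed: it shows the collar and only a corner of the housing. The numbers put the axis near (0.5834, 0.1320), so I'll crop around the spindle and compute the key direction.

Run:
```python
from h import *
W=np.load("w2.npy");f=np.load("w2f.npy").astype(int);z=W[...,2];r=np.hypot(W[...,0]-.5834,W[...,1]-.132)
y=(f[...,0]-f[...,2]>25)&(r<.02)&(z<.084)&(z>.063)
k=y&(abs(z-.079)<.0025)&(r>.0095);p=W[k]
print(y.sum(),k.sum(),p.mean(0),p.min(0),p.max(0)); d=p.mean(0)[:2]-[.5834,.132];print("angle",np.degrees(np.arctan2(d[1],d[0])),np.sort(np.degrees(np.arctan2(p[:,1]-.132,p[:,0]-.5834)))[::5])
m=(r<.03)&(z>.05)&(z<.12);v,u=np.argwhere(m).mean(0).astype(int);print(u,v)
a=cv2.resize(f[max(0,v-40):v+40,u-50:u+50].astype(np.uint8),None,fx=7,fy=7,interpolation=cv2.INTER_CUBIC);cv2.imwrite("pics/c3.png",a[...,::-1])
```

```text
82 49 [0.59354302 0.1390822  0.07942313] [0.58946886 0.13546385 0.07678154] [0.5974506  0.14311868 0.08120268]
angle 34.92405482215845 [17.26411191 21.94980151 25.13994716 28.88804494 32.16343113 36.1395334
 40.57898751 40.695881   45.58736847 49.00755771]
253 162
```

View pics/c3.png

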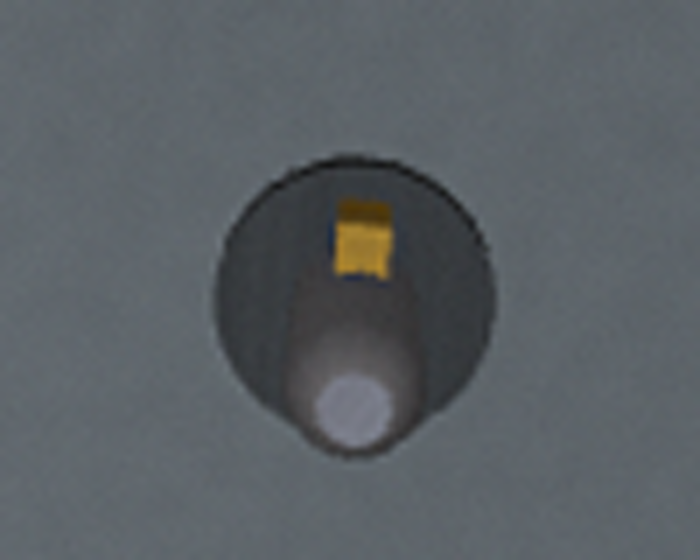

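The crop shows the key (brass, at (362,245)) just right of the camera's up direction. That is about 35° in the world, or 19° (0.34 rad) from the drive's x axis, which is inside the given range. The pulley therefore needs about +62° of turn. Now I go back for the pulley.

```bash
python3 -m inch '[[-0.314,-0.882,0,0,85],[-0.314,-0.882,0,0,85],[-0.314,-0.882,0,0,85],[-0.314,-0.882,0,0,85],[-0.314,-0.882,0,0,85],[-0.314,-0.882,0,0,85],[-0.314,-0.882,-1,0,85],[-0.314,-0.882,-1,0,85],[-0.314,-0.882,-1,0,85],[0,0,-1,0,85],[0,0,-1,0,85],[0,0,-1,0,85]]'; python3 -m inch '[[0,0,-0.4,0,85],[0,0,-0.4,0,85],[0,0,0,0,85]]'
```

```text
time_s: 5.32
tcp_pos: [0.4971, -0.1076, 0.0616]
orientation: [0.0, 0.939, 0.344, 0.0]
ft_force: [-0.0, 0.7, -0.4]
gripper_width: 0.085
grip_force: 0.0
time_s: 5.7
tcp_pos: [0.4975, -0.1067, 0.0382]
orientation: [-0.0, 0.939, 0.345, -0.0]
ft_force: [0.3, -0.0, 0.0]
gripper_width: 0.0852
grip_force: 0.0
```

```bash
python3 -m inch '[[0,0,0,0,20],[0,0,0,0,20],[0,0,0,0,20],[0,0,0,0,20],[0,0,0,0,20],[0,0,0,0,20],[0,0,0,0,20],[0,0,0,0,20]]'; python3 -m inch '[[0,0,0.5,0,20],[0,0,1,0,20],[0,0,1,0,20],[0,0,0,0,20]]'
```

```text
time_s: 6.7
tcp_pos: [0.4983, -0.1069, 0.0394]
orientation: [0.001, 0.939, 0.345, 0.0]
ft_force: [-1.5, -0.2, 5.5]
gripper_width: 0.0385
grip_force: 60.4
time_s: 7.2
tcp_pos: [0.4991, -0.1073, 0.116]
orientation: [0.002, 0.939, 0.345, 0.002]
ft_force: [0.6, 0.2, -3.9]
gripper_width: 0.038
grip_force: 61.4
```

```bash
python3 -m inch '[[0.28,0.8,0.9,0.157,20],[0.28,0.8,0.9,0.157,20],[0.28,0.8,0.9,0.157,20],[0.28,0.8,0,0.157,20],[0.28,0.8,0,0.157,20],[0.28,0.8,0,0.157,20],[0.28,0.8,0,0.157,20],[0.28,0.8,0,0.157,20],[0.28,0.8,0,0.157,20],[0.28,0.8,0,0.157,20],[0,0,0,0,20],[0,0,0,0,20]]'
python3 - <<'E'
from h import *
st=arm.state();print(st["tcp_pos"],st["orientation"],st["ft_force"])
s=arm.snapshot("wrist");W=world(s,st);save(s,"w3.png");f=s["frame"].astype(int)
t=np.array(st["tcp_pos"]);z=W[...,2]
g=(f[...,1]>1.5*f[...,0])&(f[...,1]>1.5*f[...,2])&(np.hypot(W[...,0]-t[0],W[...,1]-t[1])<.05)&(z>t[2]-.06)
for lo in np.arange(-.06,.03,.01):
    m=g&(z>t[2]+lo)&(z<t[2]+lo+.01);print(round(lo,3),m.sum(),W[m].mean(0) if m.any() else "")
np.savez("w3.npz",W=W,f=s["frame"],t=t)
s=arm.snapshot("side");W=world(s);np.savez("s3.npz",W=W,f=s["frame"],t=t);f=s["frame"].astype(int);z=W[...,2]
g=(f[...,1]>1.5*f[...,0])&(f[...,1]>1.5*f[...,2])&(np.hypot(W[...,0]-t[0],W[...,1]-t[1])<.06)&(z>.1);print(g.sum(),W[g].min(0),W[g].max(0))
v,u=np.argwhere(g).mean(0).astype(int)
a=cv2.resize(s["frame"][v-30:v+50,u-50:u+50],None,fx=4,fy=4,interpolation=cv2.INTER_CUBIC)
b=cv2.resize(arm.snapshot("wrist")["frame"],(400,300));o=np.zeros((320,800,3),np.uint8);o[:,:400]=a;o[:300,400:]=b;cv2.imwrite("pics/c4.png",o[...,::-1])
E
```

```text
time_s: 8.7
tcp_pos: [0.5811, 0.1331, 0.1932]
orientation: [-0.0, 0.723, 0.691, -0.001]
ft_force: [0.6, 0.4, -4.0]
gripper_width: 0.0383
grip_force: 61.6
[0.58109659 0.13307471 0.19317299] [-4.50793159e-04  7.22883902e-01  6.90968986e-01 -7.22027283e-04] [ 0.60853496  0.35466409 -4.03637265]
-0.06 0 
-0.05 0 
-0.04 644 [0.58181265 0.15870677 0.15777689]
-0.03 382 [0.58298275 0.15168817 0.1721632 ]
-0.02 3757 [0.58012389 0.14903023 0.17510578]
-0.01 1162 [0.58186324 0.13818031 0.18849122]
0.0 1713 [0.58261408 0.13719936 0.19880269]
0.01 4189 [0.58019293 0.13292063 0.20415091]
0.02 4 [0.59015727 0.12961461 0.21586253]
266 [0.52475781 0.10285987 0.15605459] [0.60384313 0.16699405 0.25289145]
```

View pics/c4.png

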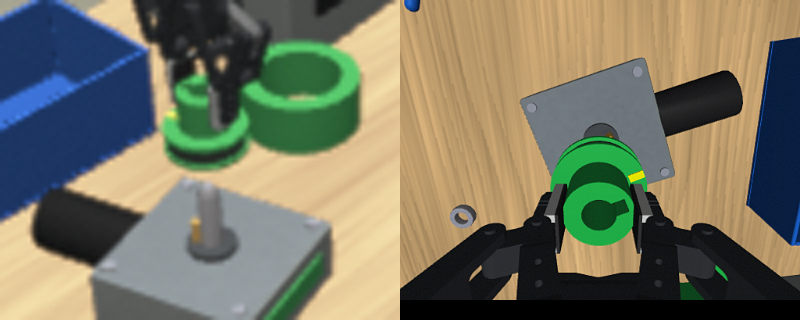

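The pulley is held level, boss up, above the shaft. In the right half (wrist view) its boss is at (600,213) and its mark at (636,177). Next I fit its centre and mark angle.

```bash
cat > pul.py <<'E'
from h import *
from scipy.optimize import least_squares
def pulley(W,f,t,off=.0392):
    f=f.astype(int);z=W[...,2];zb=t[2]-off
    near=np.hypot(W[...,0]-t[0],W[...,1]-t[1])<.045
    g=(f[...,1]>1.3*f[...,0])&(f[...,1]>1.3*f[...,2])&near
    out={}
    for n,h,R in(("boss",.05,.02),("disc",.02,.032)):
        m=(g&(abs(z-zb-h)<.004)).astype(np.uint8);P=W[m>0]
        out[n+"_z"]=np.median(P[:,2]);xy=P[:,:2]
        # outer edge: farthest points per direction bin
        c=t[:2].copy()
        for _ in range(5):
            d=xy-c;a=np.arctan2(d[:,1],d[:,0]);r=np.hypot(*d.T);b=((a+np.pi)/(2*np.pi)*72).astype(int)%72
            E=np.array([xy[b==k][np.argmax(r[b==k])] for k in range(72) if (b==k).sum()>2 and r[b==k].max()>R-.0035])
            c=least_squares(lambda c:np.hypot(*(E-c).T)-R,c,loss="soft_l1",f_scale=.0005).x
        out[n]=c.round(4),len(E)
    A=np.c_[W[g&(abs(z-zb-.05)<.004)][:,:2],np.ones((g&(abs(z-zb-.05)<.004)).sum())];out["tilt"]=np.linalg.lstsq(A,W[g&(abs(z-zb-.05)<.004)][:,2],rcond=None)[0][:2]
    y=(f[...,0]>130)&(f[...,1]>120)&(f[...,2]<100)&near&(abs(z-zb-.02)<.006)
    d=W[y].mean(0)[:2]-out["boss"][0];out["mark"]=y.sum(),np.degrees(np.arctan2(d[1],d[0])),np.hypot(*d)
    return out
E
python3 - <<'E'
from pul import *
d=np.load("w3.npz");[print(*k) for k in pulley(d["W"],d["f"],d["t"]).items()]
W=d["W"];z=W[...,2];f=d["f"].astype(int);y=(f[...,0]-f[...,2]>40)&(np.hypot(W[...,0]-.5834,W[...,1]-.132)<.025)&(z>.063)&(z<.09);print(y.sum(),W[y].mean(0))
E
```

```text
boss_z 0.20399222051207047
boss (array([0.5809, 0.1323]), 72)
disc_z 0.17412647166813716
disc (array([0.5807, 0.1323]), 37)
tilt [-0.01048327 -0.0083862 ]
mark (np.int64(191), np.float64(20.253609826822178), np.float64(0.02560267356220286))
40 [0.5927955  0.14147729 0.07003602]
```

```bash
python3 -m inch '[[0.087,-0.01,0,0,20],[0,0,-0.65,0,20],[0,0,-0.65,0,20],[0,0,0,0,20]]'; python3 -m inch '[[0,0,-0.1,0,20],[0,0,-0.1,0,20],[0,0,0,0,20]]';python3 -m inch '[[0,0,-0.1,0,20],[0,0,-0.1,0,20],[0,0,0,0,20]]'
python3 - <<'E'
from pul import *
st=arm.state();s=arm.snapshot("wrist");[print(*k) for k in pulley(world(s,st),s["frame"],np.array(st["tcp_pos"])).items()]
E
```

```text
time_s: 9.35
tcp_pos: [0.5824, 0.1331, 0.1521]
orientation: [-0.002, 0.723, 0.691, -0.002]
ft_force: [-0.1, -0.2, -3.6]
gripper_width: 0.0381
grip_force: 61.4
time_s: 9.72
tcp_pos: [0.5844, 0.1332, 0.1495]
orientation: [0.0, 0.723, 0.691, 0.0]
ft_force: [0.8, -0.9, -4.4]
gripper_width: 0.038
grip_force: 61.5
time_s: 10.1
tcp_pos: [0.584, 0.1331, 0.1429]
orientation: [-0.0, 0.723, 0.691, -0.0]
ft_force: [0.7, -0.1, -4.7]
gripper_width: 0.038
grip_force: 61.5
boss_z 0.15379725215140402
boss (array([0.5839, 0.1323]), 72)
disc_z 0.12391173586409344
disc (array([0.5837, 0.1324]), 37)
tilt [-0.00533601 -0.00669466]
mark (np.int64(192), np.float64(20.035464999934398), np.float64(0.02643507316006043))
```

Threading has begun: the underside is 11 mm below the shaft end and there is no side force.

```bash
python3 -m inch '[[0,0,-0.1,0,20],[0,0,-0.1,0,20],[0,0,-0.1,0,20],[0,0,0,0,20]]'; python3 -m inch '[[0,0,-0.1,0,20],[0,0,-0.1,0,20],[0,0,-0.1,0,20],[0,0,0,0,20]]'; python3 -m inch '[[0,0,-0.05,0,20],[0,0,-0.05,0,20],[0,0,0,0,20]]'
```

```text
time_s: 10.65
tcp_pos: [0.584, 0.1332, 0.1339]
orientation: [-0.0, 0.723, 0.691, -0.0]
ft_force: [-0.8, -0.1, -3.1]
gripper_width: 0.0381
grip_force: 61.6
time_s: 11.15
tcp_pos: [0.5841, 0.1332, 0.1249]
orientation: [-0.0, 0.723, 0.691, -0.0]
ft_force: [-0.0, -0.7, -4.2]
gripper_width: 0.0381
grip_force: 61.6
time_s: 11.52
tcp_pos: [0.5842, 0.1332, 0.1222]
orientation: [-0.0, 0.723, 0.691, -0.0]
ft_force: [0.1, 0.6, -3.8]
gripper_width: 0.0386
grip_force: 61.6
```

```bash
python3 -m inch '[[0,0,-0.05,0,20],[0,0,0,0,20]]'; python3 -m inch '[[0,0,-0.05,0,20],[0,0,0,0,20]]'; python3 -m inch '[[0,0,-0.03,0,20],[0,0,0,0,20]]'
```

```text
time_s: 11.78
tcp_pos: [0.5842, 0.1331, 0.1207]
orientation: [-0.0, 0.723, 0.691, 0.0]
ft_force: [0.1, -0.3, -4.2]
gripper_width: 0.0382
grip_force: 61.6
time_s: 12.02
tcp_pos: [0.5842, 0.1332, 0.1191]
orientation: [-0.0, 0.723, 0.691, -0.0]
ft_force: [0.1, 0.0, -4.7]
gripper_width: 0.038
grip_force: 61.6
time_s: 12.28
tcp_pos: [0.5843, 0.1331, 0.1185]
orientation: [0.0, 0.723, 0.691, 0.0]
ft_force: [-0.9, -1.0, -3.8]
gripper_width: 0.0382
grip_force: 61.7
```

```bash
python3 -m inch '[[0,0,-0.02,0,20],[0,0,0,0,20]]'; python3 -m inch '[[0,0,-0.02,0,20],[0,0,0,0,20]]'; python3 -m inch '[[0,0,-0.02,0,20],[0,0,0,0,20]]'
```

```text
time_s: 12.52
tcp_pos: [0.5844, 0.1331, 0.1182]
orientation: [0.0, 0.723, 0.691, 0.0]
ft_force: [-1.4, -2.2, 1.7]
gripper_width: 0.0383
grip_force: 62.1
time_s: 12.78
tcp_pos: [0.5844, 0.133, 0.118]
orientation: [0.0, 0.723, 0.691, 0.0]
ft_force: [-3.9, -2.3, 5.1]
gripper_width: 0.0382
grip_force: 62.6
time_s: 13.02
tcp_pos: [0.5845, 0.133, 0.1178]
orientation: [0.0, 0.723, 0.691, 0.0]
ft_force: [-5.6, -2.4, 6.8]
gripper_width: 0.038
grip_force: 62.9
```

Resting on the key at the expected height, with about 10 N. Now I turn gently.

```bash
python3 -m inch '[[0,0,0,0.1,20],[0,0,0,0.1,20],[0,0,0,0,20]]'; python3 -m inch '[[0,0,0,0.1,20],[0,0,0,0,20]]';  python3 -m inch '[[0,0,0,0.1,20],[0,0,0,0,20]]'
```

```text
time_s: 13.4
tcp_pos: [0.5845, 0.1329, 0.1176]
orientation: [0.001, 0.685, 0.728, 0.0]
ft_force: [-4.5, -2.3, 4.7]
gripper_width: 0.0382
grip_force: 62.6
time_s: 13.65
tcp_pos: [0.5842, 0.1332, 0.1166]
orientation: [-0.0, 0.666, 0.746, -0.0]
ft_force: [-2.1, -1.3, -0.8]
gripper_width: 0.0383
grip_force: 61.9
time_s: 13.9
tcp_pos: [0.5841, 0.1332, 0.116]
orientation: [-0.0, 0.647, 0.763, -0.0]
ft_force: [-0.7, -1.7, -4.7]
gripper_width: 0.0381
grip_force: 61.6
```

The keyway began to drop over the key. I turn a little more towards the middle and lower it in small steps.

```bash
python3 -m inch '[[0,0,0,0.1,20],[0,0,0,0,20]]'; python3 -c "from cell import arm;print(arm.state()['ft_torque'])"; python3 -m inch '[[0,0,-0.04,0,20],[0,0,-0.04,0,20],[0,0,0,0,20]]'; python3 -c "from cell import arm;print(arm.state()['ft_torque'])"
```

```text
time_s: 14.15
tcp_pos: [0.584, 0.1332, 0.1161]
orientation: [-0.0, 0.627, 0.779, -0.0]
ft_force: [-0.4, -0.4, -4.8]
gripper_width: 0.0384
grip_force: 61.6
[-0.1538584   0.15761384  0.00758132]
time_s: 14.52
tcp_pos: [0.5842, 0.1331, 0.114]
orientation: [-0.0, 0.626, 0.78, -0.0]
ft_force: [-1.0, -1.8, -4.1]
gripper_width: 0.0384
grip_force: 61.6
[-0.28197876  0.2864884   0.01765181]
```

```bash
python3 -m inch '[[0,0,-0.05,0,20],[0,0,-0.05,0,20],[0,0,0,0,20]]'; python3 -m inch '[[0,0,-0.05,0,20],[0,0,-0.05,0,20],[0,0,0,0,20]]';python3 -m inch '[[0,0,-0.05,0,20],[0,0,-0.05,0,20],[0,0,0,0,20]]'; python3 -m inch '[[0,0,-0.05,0,20],[0,0,0,0,20]]'
```

```text
time_s: 14.9
tcp_pos: [0.5842, 0.1331, 0.111]
orientation: [-0.0, 0.626, 0.78, -0.0]
ft_force: [-0.6, -1.5, -3.8]
gripper_width: 0.0381
grip_force: 61.6
time_s: 15.28
tcp_pos: [0.5842, 0.1331, 0.108]
orientation: [-0.0, 0.626, 0.78, -0.0]
ft_force: [-1.7, -1.8, -3.2]
gripper_width: 0.0383
grip_force: 61.7
time_s: 15.65
tcp_pos: [0.5842, 0.1331, 0.105]
orientation: [-0.0, 0.626, 0.78, -0.0]
ft_force: [-2.1, -1.9, -3.0]
gripper_width: 0.0381
grip_force: 61.7
time_s: 15.9
tcp_pos: [0.5842, 0.1331, 0.1036]
orientation: [-0.0, 0.626, 0.78, -0.0]
ft_force: [-3.4, -3.2, -3.2]
gripper_width: 0.0383
grip_force: 61.8
```

```bash
python3 -m inch '[[-0.01,-0.01,-0.04,0,20],[0,0,0,0,20]]'; python3 -m inch '[[0,0,-0.04,0,20],[0,0,0,0,20]]';python3 -m inch '[[0,0,-0.02,0,20],[0,0,0,0,20]]'; python3 -m inch '[[0,0,-0.02,0,20],[0,0,0,0,20]]'
```

```text
time_s: 16.15
tcp_pos: [0.5842, 0.133, 0.1024]
orientation: [0.0, 0.626, 0.78, 0.0]
ft_force: [-0.4, -1.2, -4.5]
gripper_width: 0.038
grip_force: 61.6
time_s: 16.4
tcp_pos: [0.5841, 0.133, 0.1012]
orientation: [0.0, 0.626, 0.78, 0.0]
ft_force: [0.4, -0.7, -3.5]
gripper_width: 0.0381
grip_force: 61.6
time_s: 16.65
tcp_pos: [0.584, 0.1329, 0.1007]
orientation: [0.0, 0.626, 0.78, 0.0]
ft_force: [0.3, -0.0, -3.6]
gripper_width: 0.038
grip_force: 61.6
time_s: 16.9
tcp_pos: [0.5841, 0.1329, 0.1005]
orientation: [0.0, 0.626, 0.78, 0.0]
ft_force: [-0.7, -0.2, 0.2]
gripper_width: 0.038
grip_force: 62.0
```

The shoulder is reached at the expected height. One more light touch, then I release and back off.

```bash
python3 -m inch '[[0,0,-0.01,0,20],[0,0,0,0,20],[0,0,0,0,20]]'; python3 -m inch '[[0,0,0,0,75],[0,0,0,0,75],[0,0,0,0,75],[0,0,0,0,75],[0,0,0,0,75]]'; python3 -m inch '[[0,0,0.3,0,75],[0,0,0.6,0,75],[0,0,1,0,75],[0,0,1,0,75],[0,0,1,0,75],[0,0,0.5,0,75],[0,0,0,0,75],[0,0,0,0,75]]'
python3 - <<'E'
from pul import *
st=arm.state();s=arm.snapshot("wrist");save(s,"w5.png");t=np.array([.5835,.132,.111]);[print(*k) for k in pulley(world(s,st),s["frame"],t,.05).items()]
E
```

```text
time_s: 17.27
tcp_pos: [0.5841, 0.1329, 0.1005]
orientation: [0.0, 0.626, 0.78, 0.0]
ft_force: [-2.8, 0.2, 4.7]
gripper_width: 0.0384
grip_force: 62.4
time_s: 17.9
tcp_pos: [0.584, 0.1328, 0.0998]
orientation: [0.0, 0.626, 0.78, 0.0]
ft_force: [-0.2, 0.5, -0.7]
gripper_width: 0.0748
grip_force: 0.0
time_s: 18.9
tcp_pos: [0.5836, 0.1328, 0.2306]
orientation: [-0.001, 0.626, 0.78, -0.0]
ft_force: [0.5, -1.1, -0.1]
gripper_width: 0.0749
grip_force: 0.0
boss_z 0.1113805636382707
boss (array([0.5837, 0.132 ]), 72)
disc_z 0.0814869621382382
disc (array([0.5837, 0.1319]), 66)
tilt [-0.00045145 -0.00529806]
mark (np.int64(65), np.float64(35.05735044071064), np.float64(0.02652438523249383))
```

View pics/w5.png

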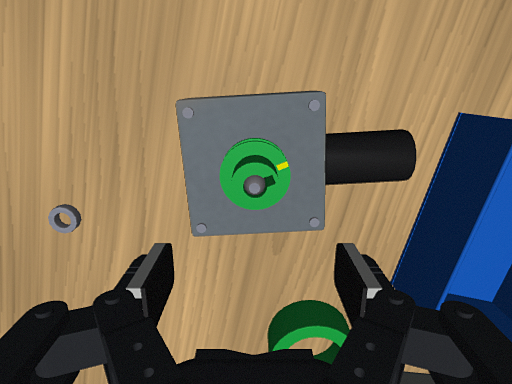

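The picture shows the pulley home, with its boss at (255,180), the shaft end showing in the bore and the mark at (282,166). The boss top is at 0.1114 m against the expected 0.111 m, it is centred, and the arm is clear.

```bash
python3 -c "from cell import arm;print(arm.close_job())"
```

```text
the job is handed in; nothing more can be done
None
```

The pulley is keyed and fully home on the shoulder, boss up and released; I saw no more than about 11 N against the key in the force readings, the other things on the bench were left alone, and the job was handed in at about 19 s with no verdict returned.

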